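# Turn the marking bar end for end in its cradle

## Task

The end of the double-ended marking bar that sticks out of the open front of its cradle has snapped off. Take the bar out, turn it end for end and lay it back in both saddles so that the unused pointed end sticks out of the front, with the bar fully down and pushed home against the back stop. Leave the things around the cradle where they are.

Things in the scene. Friction and masses are not known exactly. Their poses are not given: they have to be found in the camera images.
- marking_bar: Loose steel bar, 0.25 to 0.5 kg. Shank 104 mm long (x), 22 wide (y), 26 tall (z), a dark band 36 mm either side of its middle. On each end's centre line a 12 mm thick round nose: at +x the unused one, 50 mm long (20 straight, then a cone to a point); at -x a blunt snapped stub 14 mm long. Origin: middle of the shank's underside. At the start it lies in the cradle, stub out of the front.
- point (a point): Tip of the unused pointed end: 102 mm from the bar's origin along its +x, 13 mm above its underside.
- stub (a point): Blunt end of the snapped stub: 66 mm from the bar's origin along its -x, 13 mm above its underside.
- cradle: Grey cradle fixed to the bench. Origin under its middle at bench height; x runs from its open front (-x) to its back stop (+x), z up. Base plate 78 mm wide, 12 thick, from x = -65 to +75 mm. Two saddles, each 24 mm long, centred at x = -40 and +40: 56 mm of space between them lets fingers down beside the bar. Free bench on its right (-y) to set the bar down on, if it must be regrasped.
- front_saddle (a point): Centre of the floor of the front saddle, 40 mm in front of point seat. Both saddles are channels open at the top: floor 45 mm above the bench, 25 mm wide, flaring above 56 mm to about 42 mm wide at the top, 72 mm above the bench; 54 mm wide outside.
- back_stop (a point): Middle of the slot in the back stop's face at saddle floor height, 52 mm behind point seat. Steel plate just behind the rear saddle, 8 mm thick, 66 mm tall, 58 mm wide, with a slot 16 mm wide, open at the top: a nose of the bar drops into the slot and the shoulder of the shank stops against the face.
- seat (a point): Point on the cradle's axis at the saddle floor, 45 mm above the bench and midway between the saddles; the bar's origin is here when it is fully down and fully home against the stop. Axes as the cradle's.
- cap_screw: Bystander: black socket head screw, 44 mm long, 15 mm thick, lying on the bench to the left of the cradle.
- hex_key: Bystander: black hex key, 165 x 50 x 8 mm, lying on the right between the front edge of the bench and the long spindle.
- grease_pot: Bystander: round pot with a green lid, 63 mm wide, 54 mm tall, at the front left.
- tool_holder: Bystander: turned grey tool holder standing upright, 63 mm wide, 128 mm tall, behind the long spindle on the right.
Mind the look-alikes: they are no part of the job. There is more than one size of the marking_bar; the job needs the larger.

How it is judged (in metres and radians):
On the way:
1. the bar is lifted clear of the saddles (z of marking_bar in the frame of seat above 0.03 m), for 0.2 s.
At the end, for the whole second after the job is handed in: The bar lies at rest in both saddles of the cradle with the pointed end out of the front: shank down on the saddle floors (both ends within about 7 mm of seated height), in line with the cradle (0.1 rad, 5 mm sideways), its rear shoulder within 6 mm of the back stop (x of point in the frame of seat below -0.09 m and x of marking_bar in the frame of seat between -0.006 and 0.004 m and y of marking_bar in the frame of seat between -0.005 and 0.005 m and z of point in the frame of seat between 0.006 and 0.02 m and z of stub in the frame of seat between 0.006 and 0.02 m and angle between the x axis of marking_bar and the x axis of cradle, either way round below 0.1 rad and linear speed of marking_bar below 0.01 m/s); the robot touches nothing.
It fails at once if the cap screw is shifted more than 30 mm (distance of cap_screw from where it was at the start of the episode above 0.03 m).
It fails at once if the hex key is shifted more than 30 mm (distance of hex_key from where it was at the start of the episode above 0.03 m).
It fails at once if the grease pot is shifted more than 30 mm (distance of grease_pot from where it was at the start of the episode above 0.03 m).
It fails at once if the tool holder is shifted more than 30 mm (distance of tool_holder from where it was at the start of the episode above 0.03 m).
It also fails if it takes over 48 s, if anything falls off the work surface, if the arm or the gripper's body presses on something with over 40 N, if the wrist force passes 120 N, or if a joint passes its speed limit or range.

## Robot

A 6-joint arm with a two-finger parallel gripper is mounted at the origin on a cart in front of the work surface, level with it; the furniture and walls round the work are solid. World frame = base frame: x ahead of the robot, y to its left, z up, the work surface at z = 0. Lengths are in mm, angles in rad, forces in N, time in s.
With the tool pointing down it reaches from about 350 to 875 mm from the base axis. Payload 4.2 kg.
Tool frame: the origin (TCP) lies midway between the tips of the shut fingers; the grasp point (between the pads) lies 19 mm behind it (arm.grip_point_offset is the distance from the TCP to the grasp point, in mm); z points along the fingers, x is the direction in which the jaws open and shut, and the axes are right-handed (so a half turn about z gives the same grasp; the last joint's range is limited). The gripper opens to 85 mm and grips with 20 to 120 N. Pads are 22 mm wide; open, the fingers measure 114 mm over their backs; the gripper's body (76 mm by 85 mm) begins 54 mm behind the grasp point. The pads swing forward as they close: fully open they stand 13 mm farther back than shut.
Start: joints at [-0.983, 0.385, 0.008, 0, -1.194, -0.259], TCP at [201.832, -591.492, 231.312] pointing down, gripper open.
Joint ranges: [-3.14, 3.14], [-1.21, 2.06], [-1.07, 1.41], [-3.16, 2.05], [-2.99, -0.16], [-3.1, 3.1]. Speed limits (rad/s): [2.79, 2.79, 3.14, 3.14, 3.14, 3.14].

## Interface

Orientations are given as a unit quaternion [x, y, z, w].
In Python, from bench import arm gives the robot as it stands.
- The arm moves only by the tool move_arm, never from a script. Its argument "targets" is a list of rows, each a list of 7 numbers: the shift along the tool's x, y, z in cm, then the turn, a rotation vector about the tool's x, y, z in degrees, then the closure in counts, from 0 (fully open) to 255 (shut). In form: [[x, y, z, wx, wy, wz, grip], ...]. A call has 1 to 20 rows; each row is the pose to reach, as a shift and turn from the pose commanded when the call began, along the tool's axes at that moment; what a row does not reach only later rows make up. A row lasts 1/8 s, in which the tool goes at most 62.5 mm and 10.7 degrees, less where a joint would pass 70% of its speed; a pose out of reach is approached as far as the arm can. A call with a gripper value outside its range is refused whole. The fingers move at their own pace and stop on an object; the grip force is fixed at half the most. Time passes only in rows, so rows that repeat a pose let the fingers close. It gives the time, the measured TCP pose, the force and the opening at its end, in the units of the state.
- arm.read_state(): the state, without advancing time (a new reading comes with each control period).
- arm.get_image(name): name is "scene" or "top"; returns (picture, depth): 400x640x3 uint8, blue, green, red; 400x640 float32, mm along the optical axis (not along the pixel's ray), 0 where there is no reading.
- arm.camera_params(name): a dict with "mtx" (3x3 intrinsics, pixels), "dist" ([k1, k2, p1, p2, k3] as OpenCV has them; the pictures are not rectified), "world_to_cam" (4x4, takes a point from world to camera coordinates). Camera axes: x right, y down, z forward; pixel columns grow to the right and rows downward; lengths in mm; the calibration is good to about 2 mm. A picture is of the moment at which its call begins. camera_params takes no time and is no camera call.
- arm.job_done(): hands the job in, once; it reports no verdict.
Trained networks look in the newest picture that a camera, given by its name, has taken for a name from the list of things; names that differ only in an ending like _2 or _b are one class to them, and where a whole thing is asked for, a point or a joint stands for the part that bears it (a point fixed in the world has none). Each returns a list of dicts, best first, with "score" (0 to 1); they miss things now and then, are a little off and sometimes report something else, mostly with a low value. They report only what shows in the picture. A call takes as long as a camera call. They do not tell look-alikes from the thing itself.
- arm.search_frame(thing, camera): "bbox" ([left, top, right, bottom] in pixels, round what is visible of it).
- arm.tip_of(thing, camera): "uv" ([column, row] in pixels: a listed point, or the origin of a listed thing).
The state is a dict: "clock": time; "joints": joint angles; "joint_vel": joint speeds; "joint_efforts": joint torques, N m; "position": TCP position; "ee_rot": TCP orientation; "contact_force": force on the tool from outside, world axes, zero at the start; "wrist_torque": the same for the moment, N m; "gripper_width": finger opening in mm.
Only numpy, scipy, OpenCV 4.12 (cv2) and the standard library are available. Lean on these libraries where they do the work, as an engineer would, in place of code of your own. Each camera call takes 0.05 s, during which the arm holds its last target.

## Working session

There is one attempt and no reset: what is moved stays moved. The work goes in short steps, Python scripts to look and compute and a tool call to move; the robot and the scene stay as the last step left them, time stands still between calls to the robot, and variables do not carry over. Pictures are saved under pics/ and viewed, and the job is handed in when it is done.

Besides the shell and the picture viewer there is one more tool, called after "Request:" as name(argument=value, ...) on one line, values as JSON. move_arm: Moves the arm, as the interface text tells. Its arguments: {"type":"object","properties":{"targets":{"type":"array","items":{"type":"array","items":{"type":"number"}}}},"required":["targets"]}

```bash
mkdir -p pics; ls
python3 - <<'E'
from bench import arm
import cv2,numpy as np
s=arm.read_state();print(s)
for n in("scene","top"):
    im,d=arm.get_image(n);cv2.imwrite(f"pics/{n}0.png",im);np.save(f"{n}_d.npy",d);cv2.imwrite(f"{n}.png",im)
    p=arm.camera_params(n);print(n,p["mtx"].round(1).tolist(),np.round(p["dist"],4).tolist(),p["world_to_cam"].round(3).tolist())
    print([ (t,[(np.round(r["uv"]).tolist(),round(r["score"],2)) for r in arm.tip_of(t,n)]) for t in("marking_bar","seat","stub","point")])
E
```

```text
pics
{'clock': 0.0, 'joints': array([-9.83392901e-01,  3.85564441e-01,  6.61771976e-03, -5.21314480e-04,
       -1.19398741e+00, -2.58590679e-01]), 'joint_vel': array([ 5.07553247e-04,  1.54263100e-03,  2.60643279e-04, -5.97481082e-04,
       -3.37189071e-05,  1.25141864e-03]), 'joint_efforts': array([-1.92440006e-03, -3.92288196e+01,  1.88400275e+01,  4.18625593e+00,
       -4.70417464e-03, -5.72284875e-06]), 'position': array([ 201.65301395, -590.95488279,  230.21033593]), 'ee_rot': array([ 5.81919934e-01,  8.13245344e-01,  6.05480362e-04, -9.13587963e-04]), 'contact_force': array([-0.01718245, -0.49991626, -0.29770416]), 'wrist_torque': array([-0.03057257,  0.01271631,  0.01717467]), 'gripper_width': 85.79148204771545}
scene [[363.9, 0.0, 318.9], [0.0, 363.9, 197.8], [0.0, 0.0, 1.0]] [-0.0432, 0.0, 0.0, 0.0, 0.0] [[-0.757, -0.653, -0.008, 458.213], [-0.306, 0.366, -0.879, 173.899], [0.577, -0.663, -0.477, 647.696], [0.0, 0.0, 0.0, 1.0]]
[('marking_bar', [([319.0, 211.0], 0.61), ([373.0, 210.0], 0.57)]), ('seat', [([314.0, 212.0], 0.86), ([273.0, 206.0], 0.43)]), ('stub', [([348.0, 207.0], 0.85), ([361.0, 218.0], 0.43)]), ('point', [([274.0, 205.0], 0.83), ([379.0, 198.0], 0.75)])]
top [[405.8, 0.0, 326.3], [0.0, 405.8, 196.9], [0.0, 0.0, 1.0]] [-0.0062, 0.0, 0.0, 0.0, 0.0] [[0.0, -1.0, -0.0, 69.78], [-0.985, -0.0, -0.17, 544.62], [0.17, 0.0, -0.985, 1019.341], [0.0, 0.0, 0.0, 1.0]]
[('marking_bar', [([309.0, 212.0], 0.61), ([362.0, 237.0], 0.49)]), ('seat', [([305.0, 212.0], 0.71)]), ('stub', [([319.0, 237.0], 0.64), ([343.0, 239.0], 0.6)]), ('point', [([286.0, 183.0], 0.95), ([388.0, 224.0], 0.71)])]
```

View pics/scene0.png

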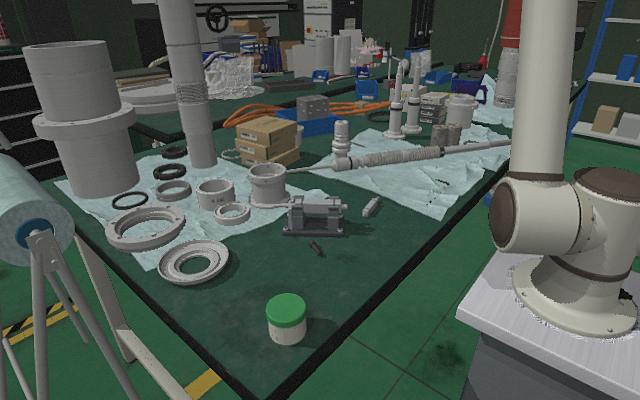

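View pics/top0.png

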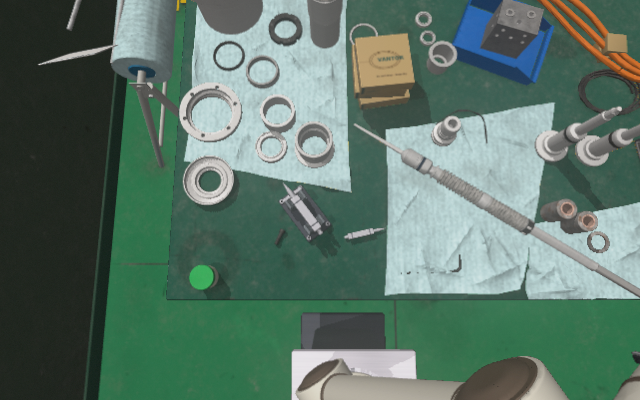

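Run:
```python
import cv2
a=cv2.imread("top.png")[150:280,240:420];cv2.imwrite("pics/topc.png",cv2.resize(a,None,fx=4.4,fy=4.4,interpolation=2))
a=cv2.imread("scene.png")[160:260,230:410];cv2.imwrite("pics/scenec.png",cv2.resize(a,None,fx=4.4,fy=4.4,interpolation=2))
```

```text
(no output)
```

View pics/topc.png

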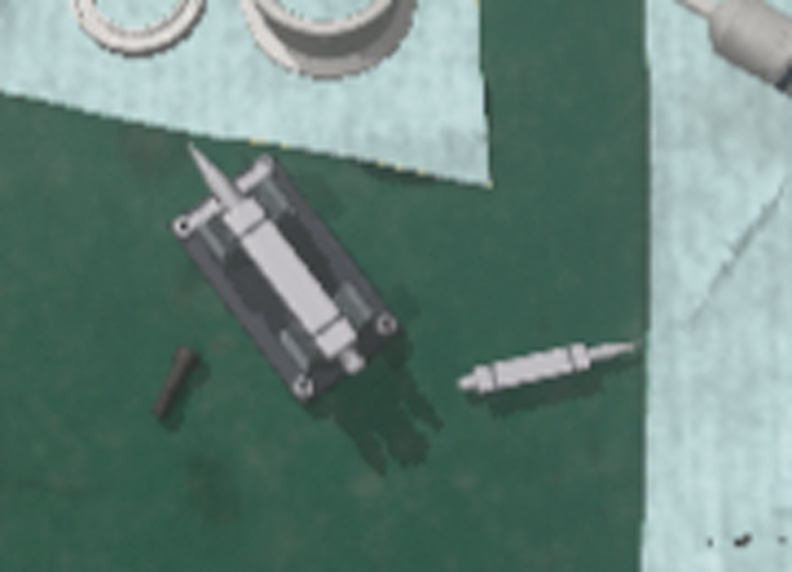

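View pics/scenec.png

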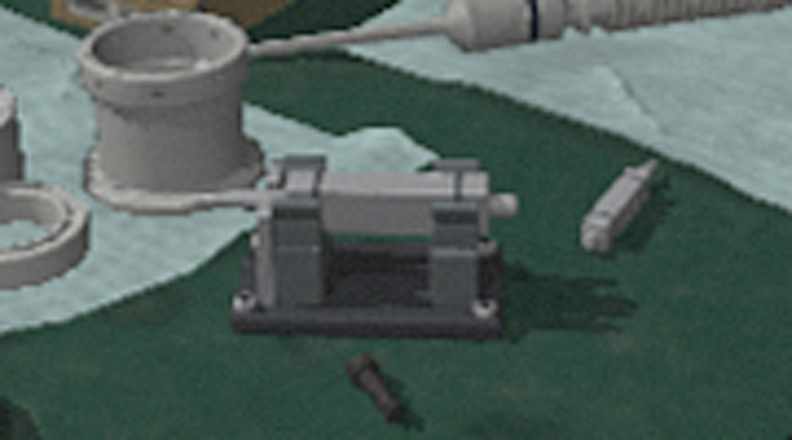

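The candidates in the top image are the bar in the cradle at (303, 210), with its stub at (321, 233) and point at (283, 183), and the small bar lying on the bench at (364, 234). The smaller one is the look-alike, so I'm choosing the bar in the cradle. Its stub is at the front (lower right) and its point goes through the stop slot. The close crop confirms this.

```bash
cat > h.py <<'E'
from bench import arm
import cv2,numpy as np
def ray(n,uv):
    p=arm.camera_params(n);T=p["world_to_cam"];R=T[:3,:3];t=T[:3,3]
    q=cv2.undistortPoints(np.array(uv,float).reshape(-1,1,2),p["mtx"],np.array(p["dist"])).reshape(-1,2)
    d=np.c_[q,np.ones(len(q))]
    return -R.T@t, d@R
def onz(n,uv,z):
    c,d=ray(n,uv); s=(z-c[2])/d[:,2]; return c+d*s[:,None]
def cloud(n,d):
    v,u=np.mgrid[:400,:640]; c,r=ray(n,np.c_[u.ravel(),v.ravel()])
    return (c+r*d.reshape(-1,1)).reshape(400,640,3)
def proj(n,X):
    p=arm.camera_params(n);T=p["world_to_cam"]
    rv=cv2.Rodrigues(T[:3,:3])[0]
    return cv2.projectPoints(np.array(X,float),rv,T[:3,3],p["mtx"],np.array(p["dist"]))[0].reshape(-1,2)
E
python3 - <<'E'
from h import *
for n,box in(("top",(270,340,170,245)),("scene",(260,360,180,240))):
    d=np.load(n+"_d.npy");im=cv2.imread(n+".png");g=im.mean(2)
    P=cloud(n,d); m=np.zeros(g.shape,bool);m[box[2]:box[3],box[0]:box[1]]=1
    top=m&(abs(P[...,2]-71)<7)&(g>120)&(d>0)
    Q=P[top];print(n,len(Q),Q.mean(0).round(1),np.median(Q[:,2]))
    c=np.median(Q[:,:2],0);Q=Q[np.linalg.norm(Q[:,:2]-c,axis=1)<75]
    w,V=np.linalg.eigh(np.cov(Q[:,:2].T));a=V[:,1]*np.sign(V[0,1]);print("yaw",np.degrees(np.arctan2(a[1],a[0])))
    s=(Q[:,:2]-Q[:,:2].mean(0))@np.c_[a,[-a[1],a[0]]];print(Q[:,:2].mean(0),s.min(0),s.max(0),np.percentile(s,[2,98],axis=0))
print("tip,stub top",onz("top",[[283.2,182.5],[286,183],[321.1,233.2]],58))
print("tip,stub scene",onz("scene",[[274,205],[348,207]],58), "seat",onz("scene",[[314,212]],45),onz("top",[[305,212]],45))
for n in("top","scene"):
  for t in ("cap_screw","hex_key","grease_pot","tool_holder"):
    print(n,t,[(np.round(r["bbox"]).tolist(),round(r["score"],2)) for r in arm.search_frame(t,n)][:2])
E
```

```text
top 432 [506.9 128.2  70.6] 71.13623517887868
yaw 36.64095509904159
[506.85176232 128.22137328] [-73.75185564 -28.81745713] [67.33888687 27.00657636] [[-60.13943435 -23.16645633]
 [ 56.8864509   23.81484386]]
scene 242 [501.3 131.   69.1] 69.51896228878815
yaw 38.93901311432907
[501.28828252 130.96655871] [-54.98712418 -33.54765734] [60.72757326 24.68959953] [[-52.56121914 -23.42165534]
 [ 58.76227694  19.03551097]]
tip,stub top [[580.90305946 182.6518505   58.        ]
 [579.57053036 175.30545834  58.        ]
 [448.43681038  83.20140545  58.        ]]
tip,stub scene [[575.8050169  189.51571702  58.        ]
 [441.5174593   89.03376098  58.        ]] seat [[500.11613105 138.15014337  45.        ]] [[504.88853966 125.60407991  45.        ]]
top cap_screw [([275.0, 229.0, 284.0, 244.0], 0.46), ([279.0, 186.0, 331.0, 241.0], 0.45)]
top hex_key [([402.0, 255.0, 462.0, 274.0], 0.66)]
top grease_pot [([188.0, 265.0, 218.0, 290.0], 0.84)]
top tool_holder [([430.0, 118.0, 462.0, 144.0], 0.67)]
scene cap_screw []
scene hex_key []
scene grease_pot [([264.0, 292.0, 307.0, 345.0], 0.94)]
scene tool_holder [([332.0, 120.0, 349.0, 158.0], 0.86)]
```

```bash
cat >> h.py <<'E'
def model(x,y,yaw,flip=False):
    c,s=np.cos(yaw),np.sin(yaw)
    L=[]
    def box(x0,x1,y0,y1,z0,z1):
        for a in(x0,x1):
            for b in (y0,y1): L.append(((a,b,z0),(a,b,z1)))
            for z in(z0,z1): L.append(((a,y0,z),(a,y1,z)))
        for b in(y0,y1):
            for z in(z0,z1): L.append(((x0,b,z),(x1,b,z)))
    box(-65,75,-39,39,0,12)
    box(-52,-28,-27,27,12,72);box(28,52,-27,27,12,72);box(52,60,-29,29,12,66)
    box(-52,52,-11,11,45,71)
    k=-1 if flip else 1
    L.append(((0,0,58),(k*102,0,58)));L.append(((0,0,58),(-k*66,0,58)))
    A=np.array(L,float); 
    B=A.copy();B[...,0]=x+c*A[...,0]-s*A[...,1];B[...,1]=y+s*A[...,0]+c*A[...,1]
    return B
def overlay(n,im,pose,box,f,out,flip=False):
    u0,u1,v0,v1=box
    b=cv2.resize(im[v0:v1,u0:u1],None,fx=f,fy=f,interpolation=cv2.INTER_CUBIC)
    for a,e in model(*pose,flip=flip):
        p=(proj(n,[a,e])-[u0-.5,v0-.5])*f-.5
        cv2.line(b,tuple(int(v) for v in p[0].round()),tuple(int(v) for v in p[1].round()),(0,0,255),1,cv2.LINE_AA)
    cv2.imwrite(out,b)
E
python3 - <<'E'
from h import *
P=(498,125,np.radians(36.8))
overlay("top",cv2.imread("top.png"),P,(260,345,170,250),7,"pics/o1.png")
overlay("scene",cv2.imread("scene.png"),P,(260,370,180,245),7,"pics/o2.png")
E
```

```text
(no output)
```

View pics/o1.png

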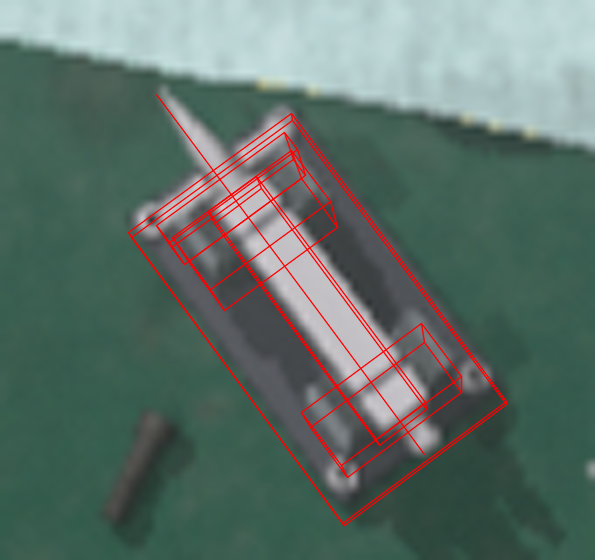

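View pics/o2.png

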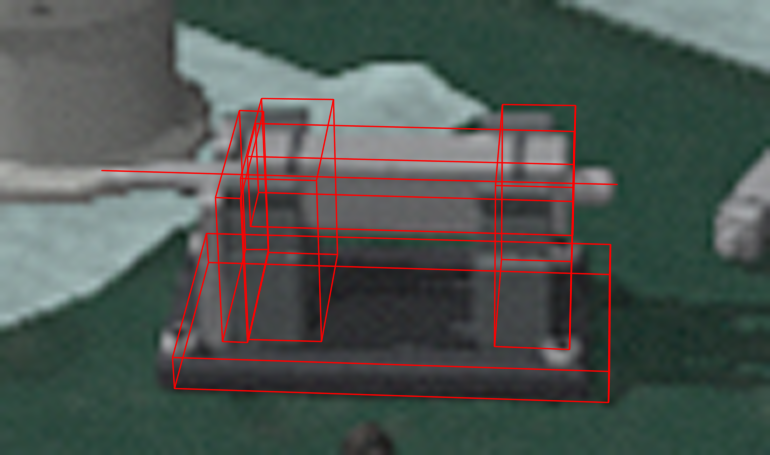

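Run:
```python
from h import *
for n,(u0,u1,v0,v1),f in(("top",(272,338,176,246),8),("scene",(270,360,185,240),8.8)):
    im=cv2.imread(n+".png")[v0:v1,u0:u1]
    b=(255*(im/255.)**.5).astype(np.uint8);b=cv2.resize(b,None,fx=f,fy=f,interpolation=cv2.INTER_CUBIC)
    for u in range(u0,u1,10): cv2.putText(b,str(u),(int((u-u0+.5)*f),8),0,.35,(0,255,255));cv2.line(b,(int((u-u0+.5)*f),0),(int((u-u0+.5)*f),b.shape[0]),(0,255,255),1)
    for v in range(v0//10*10+10,v1,10): cv2.putText(b,str(v),(0,int((v-v0+.5)*f)),0,.35,(0,255,255));cv2.line(b,(0,int((v-v0+.5)*f)),(b.shape[1],int((v-v0+.5)*f)),(0,255,255),1)
    cv2.imwrite(f"pics/g_{n}.png",b)
```

```text
(no output)
```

View pics/g_top.png

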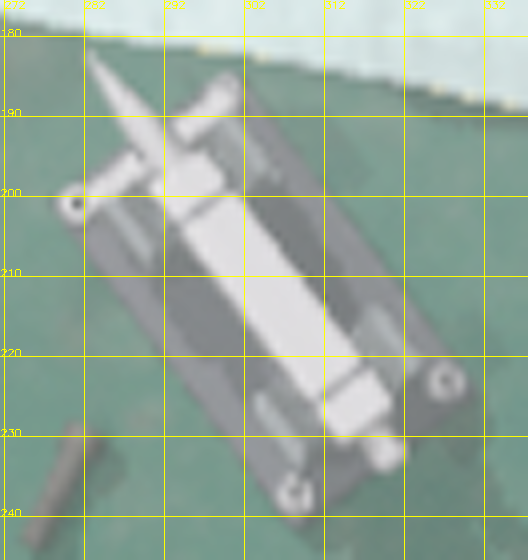

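View pics/g_scene.png

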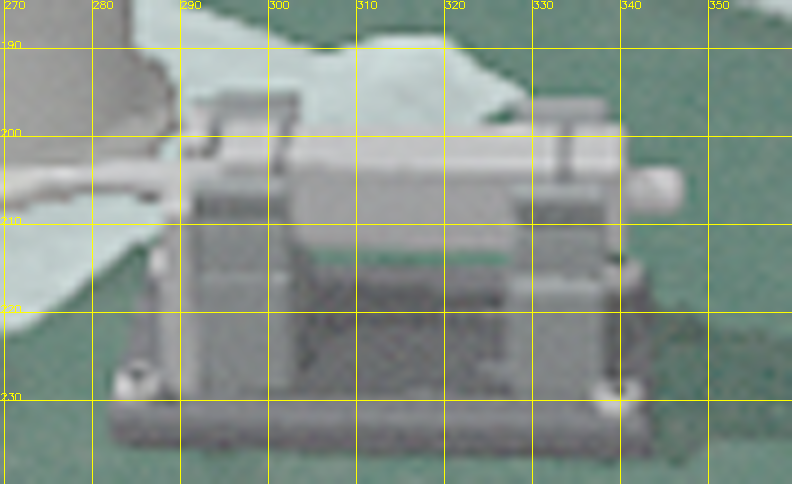

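```bash
cat > fit.py <<'E'
from h import *
from scipy.optimize import least_squares
T=[((90,50),(102,0,58)),((392,457),(-66,0,58)),((180,222),(36,11,71)),((233,192),(36,-11,71)),((321,400),(-36,11,71)),((363,363),(-36,-11,71)),((145,190),(52,11,71)),((200,150),(52,-11,71)),((290,520),(-65,39,12)),((478,388),(-65,-39,12))]
S=[((682,189),(-66,0,58)),((623,126),(-52,-11,71)),((623,175),(-52,11,71)),((112,442),(75,39,0)),((650,456),(-65,39,0)),((290,392),(28,27,12)),((192,392),(52,27,12)),((605,385),(-52,27,12)),((515,385),(-28,27,12)),((108,405),(75,39,12)),((568,128),(-36,-11,71)),((515,198),(-28,27,72)),((605,198),(-52,27,72)),((288,190),(28,27,72))]
Z={"top":(8,272,176,T),"scene":(8.8,270,185,S)}
def res(n,p,dz=0):
    f,u0,v0,L=Z[n];c,s=np.cos(p[2]),np.sin(p[2])
    X=np.array([l[1] for l in L],float);W=np.c_[p[0]+c*X[:,0]-s*X[:,1],p[1]+s*X[:,0]+c*X[:,1],X[:,2]+dz]
    return proj(n,W)-(np.array([l[0] for l in L])/f-.5+[u0,v0])
for n in Z:
    r=least_squares(lambda p:res(n,p).ravel(),[498,125,.64],loss="soft_l1",x_scale=[1,1,.01]);print(n,r.x[:2],np.degrees(r.x[2]));print(res(n,r.x).round(1).tolist())
    r=least_squares(lambda p:res(n,p,p[3]).ravel(),[498,125,.64,0],loss="soft_l1",x_scale=[1,1,.01,1]);print(n,r.x[:2],np.degrees(r.x[2]),r.x[3],r.cost)
r=least_squares(lambda p:np.r_[res("top",p).ravel(),res("scene",p).ravel()],[498,125,.64],loss="soft_l1",x_scale=[1,1,.01]);print(r.x[:2],np.degrees(r.x[2]));print(res("top",r.x).mean(0),res("scene",r.x).mean(0))
P=r.x
E
python3 fit.py
```

```text
top [501.58518767 123.75666469] 37.013685646523456
[[-0.5, -0.0], [0.3, 0.4], [-0.6, 0.1], [-0.3, -1.3], [-1.5, 0.3], [0.2, -0.3], [0.1, -0.8], [0.1, -0.9], [1.3, 2.5], [1.2, 1.4]]
top [506.68598282 125.82637067] 37.178802065833686 -37.03223419599743 4.07804235965154
scene [500.49241225 129.12676861] 35.57370714739826
[[-1.3, 0.6], [-0.6, 0.1], [-1.0, -0.7], [-0.1, 0.2], [0.7, 1.4], [0.8, -0.5], [1.4, -1.0], [0.3, 1.8], [-0.1, 1.3], [0.0, 0.0], [-1.4, -0.4], [-0.0, -0.5], [0.8, -0.1], [0.2, -0.6]]
scene [500.1319944  129.52153053] 35.54754975212329 0.32891552249658335 7.251492950991334
[501.97248262 126.10566638] 35.93596117944894
[-0.88024222 -0.02645323] [ 0.39532401 -0.67011646]
```

```bash
cat >> h.py <<'E'
from scipy.spatial.transform import Rotation as R_
def toolshift(target,toolyaw_deg):
    s=arm.read_state();R=R_.from_quat(s["ee_rot"])
    c,t=np.cos(np.radians(toolyaw_deg)),np.sin(np.radians(toolyaw_deg))
    Rt=R_.from_matrix(np.array([[c,t,0],[t,-c,0],[0,0,-1]]))
    d=R.inv().apply(np.array(target)-s["position"])/10
    print("pos",s["position"].round(1),"yaw",np.degrees(np.arctan2(R.as_matrix()[1,0],R.as_matrix()[0,0])).round(2),"tilt z",R.as_matrix()[:,2].round(3),"F",s["contact_force"].round(1),"w",round(s["gripper_width"],1),"t",round(s["clock"],2),"j",s["joints"].round(2))
    print("shift cm",d.round(2),"rot deg",np.degrees((R.inv()*Rt).as_rotvec()).round(2))
E
python3 -c "
from h import *
toolshift((501.3,125.5,170),126.6)"
```

```text
pos [ 201.9 -591.5  231.3] yaw 108.84 tilt z [-0.  0. -1.] F [ 0.2 -0.1  0.5] w 85.3 t 0.9 j [-0.98  0.38  0.01 -0.   -1.19 -0.26]
shift cm [58.18 51.49  6.13] rot deg [  0.    -0.   -17.76]
```

Request:
move_arm(targets=[[4.2,3.7,0,0,0,-1,0],[8.4,7.4,0,0,0,-2,0],[12.6,11.1,0,0,0,-4,0],[16.8,14.8,0,0,0,-5,0],[21,18.6,0,0,0,-6,0],[25.2,22.3,0,0,0,-8,0],[29.4,26,0,0,0,-9,0],[33.6,29.7,0.5,0,0,-10,0],[37.8,33.4,1,0,0,-11,0],[42,37.1,2,0,0,-13,0],[46.2,40.9,3,0,0,-14,0],[50.4,44.6,4,0,0,-15,0],[54.6,48.3,5,0,0,-17,0],[58.2,51.5,6.1,0,0,-17.76,0],[58.2,51.5,6.1,0,0,-17.76,0],[58.2,51.5,6.1,0,0,-17.76,0],[58.2,51.5,6.1,0,0,-17.76,0]])

```text
clock: 3.02
position: [501.1, 124.8, 170.7]
ee_rot: [0.45, 0.893, 0.0, 0.0]
contact_force: [-1.1, -0.4, 0.3]
gripper_width: 85.4
```

Run:
```python
from h import *
toolshift((501.3,125.5,40),126.6)
for n,(u0,u1,v0,v1),f in(("top",(260,360,150,250),6),("scene",(250,370,130,240),6)):
    im,d=arm.get_image(n);cv2.imwrite(n+"1.png",im)
    cv2.imwrite(f"pics/a_{n}.png",cv2.resize(im[v0:v1,u0:u1],None,fx=f,fy=f,interpolation=2)[:600])
```

```text
pos [501.1 124.8 170.7] yaw 126.54 tilt z [ 0.  0. -1.] F [-1.1 -0.4  0.3] w 85.4 t 3.02 j [ 0.56  0.26 -0.35  0.   -0.97 -1.49]
shift cm [ 0.05  0.06 13.07] rot deg [ 0.03  0.   -0.06]
```

View pics/a_scene.png

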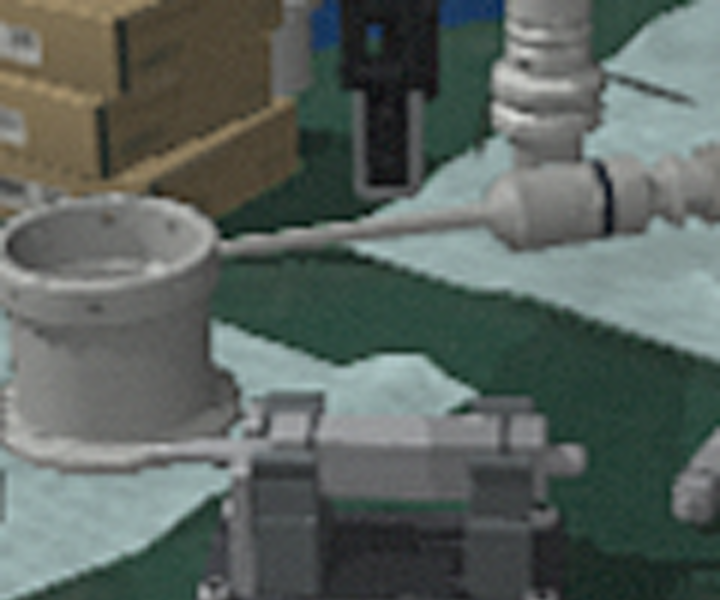

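View pics/a_top.png

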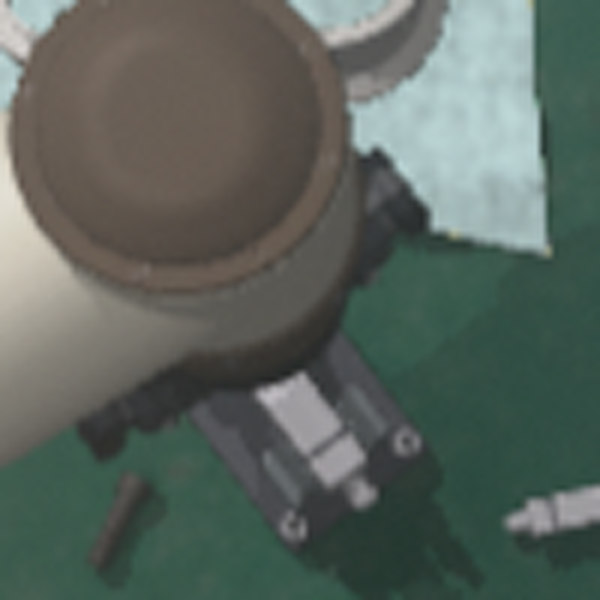

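Run:
```python
from h import *
a=np.radians(36.6);y=np.array([-np.sin(a),np.cos(a),0]);x=np.array([np.cos(a),np.sin(a),0])
c=np.array([501.1,124.8,184])
for o in (42.5,57): 
  for s in(1,-1):
    for e in(-11,11):
      print(o*s,e,((proj("scene",[c+y*o*s+x*e])-[250-.5,130-.5])*6).round(0),((proj("top",[c+y*o*s+x*e])-[260-.5,150-.5])*6).round(0))
```

```text
42.5 -11 [[427. 186.]] [[182. 426.]]
42.5 11 [[362. 185.]] [[148. 379.]]
-42.5 -11 [[443.  97.]] [[363. 293.]]
-42.5 11 [[383.  96.]] [[329. 247.]]
57 -11 [[424. 203.]] [[151. 448.]]
57 11 [[357. 202.]] [[117. 402.]]
-57 -11 [[445.  83.]] [[394. 271.]]
-57 11 [[387.  82.]] [[360. 225.]]
```

Request:
move_arm(targets=[[0.1,0,3,0,0,0,0],[0.1,0,6,0,0,0,0],[0.1,0,9,0,0,0,0],[0.1,0,11,0,0,0,0],[0.1,0,12.5,0,0,0,0],[0.1,0,13.1,0,0,0,80],[0.1,0,13.1,0,0,0,130],[0.1,0,13.1,0,0,0,150],[0.1,0,13.1,0,0,0,150]])

```text
clock: 4.25
position: [501.1, 126.7, 40.0]
ee_rot: [0.449, 0.893, 0.001, 0.0]
contact_force: [0.1, 0.6, -0.1]
gripper_width: 35.3
```

Run:
```python
from h import *
toolshift((501.3,125.5,40),126.6)
for n,(u0,u1,v0,v1),f in(("scene",(260,370,160,240),7),):
    im,d=arm.get_image(n);cv2.imwrite(n+"2.png",im)
    cv2.imwrite(f"pics/b_{n}.png",cv2.resize(im[v0:v1,u0:u1],None,fx=f,fy=f,interpolation=2)[:600])
```

```text
pos [501.1 126.7  40. ] yaw 126.6 tilt z [ 0.001  0.001 -1.   ] F [ 0.1  0.6 -0.1] w 35.3 t 4.25 j [ 0.56  0.43 -0.49  0.   -0.65 -1.49]
shift cm [-0.11 -0.05  0.  ] rot deg [0.08 0.01 0.  ]
```

View pics/b_scene.png

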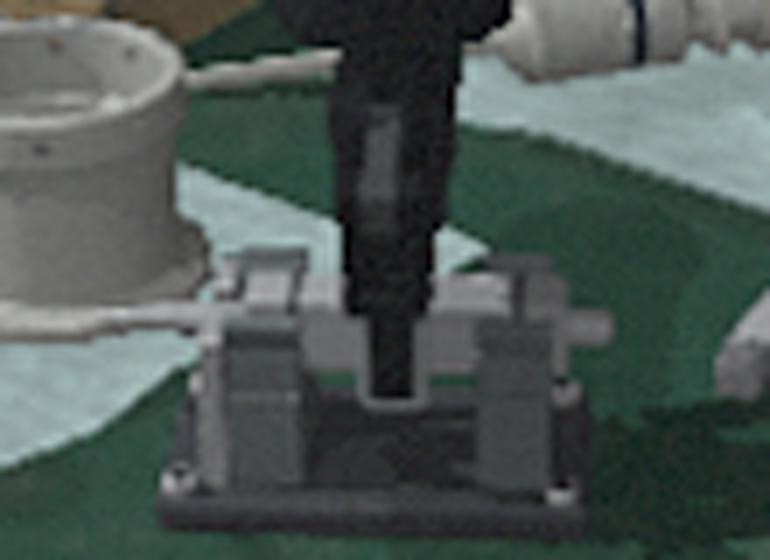

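The finger is centred in the gap between the saddles, at crop x≈392 against a gap of 303–478. Next I'll close gently and watch the side force.

Request:
move_arm(targets=[[0,0,0,0,0,0,170],[0,0,0,0,0,0,176],[0,0,0,0,0,0,176]])

```text
clock: 4.68
position: [500.7, 126.4, 39.3]
ee_rot: [0.449, 0.893, 0.0, 0.0]
contact_force: [-0.2, -0.4, -0.2]
gripper_width: 26.5
```

Request:
move_arm(targets=[[0,0,0,0,0,0,182],[0,0,0,0,0,0,190],[0,0,0,0,0,0,200],[0,0,0,0,0,0,200]])

```text
clock: 5.18
position: [501.1, 126.2, 39.7]
ee_rot: [0.449, 0.894, -0.0, 0.0]
contact_force: [2.3, -4.4, 3.0]
gripper_width: 21.1
```

Request:
move_arm(targets=[[0,0,0,0,0,0,255],[0,0,0,0,0,0,255],[0,0,0,0,0,0,255]])

```text
clock: 5.55
position: [501.1, 126.2, 39.7]
ee_rot: [0.449, 0.894, -0.0, 0.0]
contact_force: [2.2, -5.0, 3.9]
gripper_width: 21.1
```

Run:
```python
from h import *
toolshift((501.3,125.5,40),126.6);print(arm.read_state()["wrist_torque"])
```

```text
pos [501.1 126.2  39.7] yaw 126.64 tilt z [ 0.001 -0.    -1.   ] F [ 2.2 -5.   3.9] w 21.1 t 5.55 j [ 0.56  0.43 -0.49  0.   -0.65 -1.49]
shift cm [-0.07 -0.02 -0.03] rot deg [0.01 0.04 0.04]
[-1.40937869 -0.52374536  0.27975212]
```

Request:
move_arm(targets=[[0,0,-0.5,0,0,0,255],[0,0,-1.5,0,0,0,255],[0,0,-3,0,0,0,255],[0,0,-5,0,0,0,255],[0,0,-7.5,0,0,0,255],[0,0,-9.5,0,0,0,255],[0,0,-11,0,0,0,255],[0,0,-11,0,0,0,255],[0,0,-11,0,0,0,255],[0,0,-11,0,0,0,255]])

```text
clock: 6.8
position: [500.1, 126.2, 148.3]
ee_rot: [0.449, 0.893, -0.001, -0.001]
contact_force: [-0.3, 1.0, -4.6]
gripper_width: 21.1
```

Run:
```python
from h import *
toolshift((501.3,125.5,40),126.6);print(arm.read_state()["wrist_torque"])
for n,(u0,u1,v0,v1),f in(("scene",(250,370,110,240),5),("top",(250,350,140,250),5)):
    im,d=arm.get_image(n);cv2.imwrite(n+"3.png",im)
    cv2.imwrite(f"pics/c_{n}.png",cv2.resize(im[v0:v1,u0:u1],None,fx=f,fy=f,interpolation=2)[:600])
```

```text
pos [500.1 126.2 148.3] yaw 126.58 tilt z [-0.002 -0.001 -1.   ] F [-0.3  1.  -4.6] w 21.1 t 6.8 j [ 0.56  0.28 -0.37 -0.   -0.92 -1.49]
shift cm [-0.13  0.08 10.83] rot deg [-0.13 -0.03 -0.02]
[-0.01158322  0.00544717  0.00850319]
```

View pics/c_scene.png

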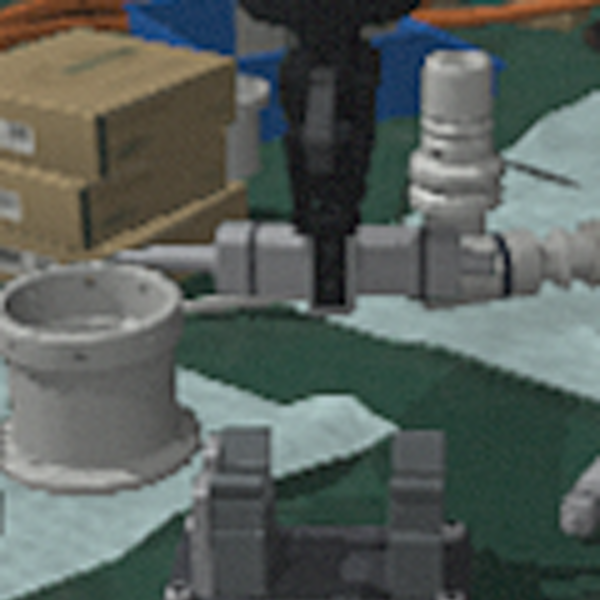

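Request:
move_arm(targets=[[0,0,0,0,0,-5,255],[0,0,0,0,0,-14,255],[0,0,0,0,0,-24,255],[0,0,0,0,0,-34,255],[0,0,0,0,0,-44,255],[0,0,0,0,0,-54,255],[0,0,0,0,0,-64,255],[0,0,0,0,0,-74,255],[0,0,0,0,0,-84,255],[0,0,0,0,0,-94,255],[0,0,0,0,0,-104,255],[0,0,0,0,0,-114,255],[0,0,0,0,0,-124,255],[0,0,0,0,0,-134,255],[0,0,0,0,0,-144,255],[0,0,0,0,0,-154,255],[0,0,0,0,0,-163,255],[0,0,0,0,0,-172,255],[0,0,0,0,0,-178,255],[0,0,0,0,0,-180,255]])

```text
clock: 9.4
position: [500.6, 126.3, 148.9]
ee_rot: [0.893, -0.449, -0.0, 0.0]
contact_force: [-0.7, 0.5, -4.0]
gripper_width: 20.9
```

Run:
```python
from h import *
toolshift((500.7,126.2,148.3),306.6)
for n,(u0,u1,v0,v1),f in(("scene",(250,370,110,240),5),("top",(250,350,140,250),5)):
    im,d=arm.get_image(n);cv2.imwrite(n+"4.png",im)
    cv2.imwrite(f"pics/d_{n}.png",cv2.resize(im[v0:v1,u0:u1],None,fx=f,fy=f,interpolation=2)[:600])
toolshift((500.7,126.2,148.3),306.6)
```

```text
pos [500.6 126.3 148.9] yaw -53.37 tilt z [-0.001 -0.    -1.   ] F [-0.7  0.5 -4. ] w 20.9 t 9.4 j [ 0.56  0.28 -0.37 -0.   -0.92  1.65]
shift cm [ 0.02 -0.    0.06] rot deg [0.04 0.01 0.03]
pos [500.6 126.4 149.1] yaw -53.45 tilt z [-0. -0. -1.] F [ 0.5 -0.2 -4.5] w 20.9 t 9.5 j [ 0.56  0.28 -0.37 -0.   -0.92  1.65]
shift cm [0.02 0.   0.08] rot deg [ 0.03  0.01 -0.05]
```

View pics/d_scene.png

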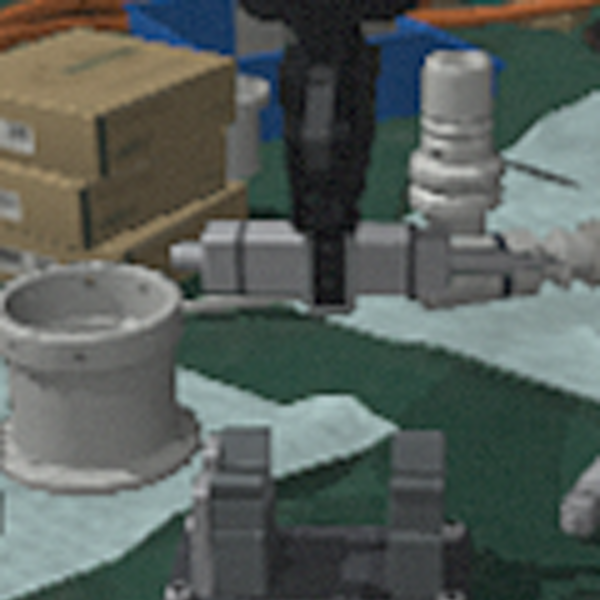

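View pics/d_top.png

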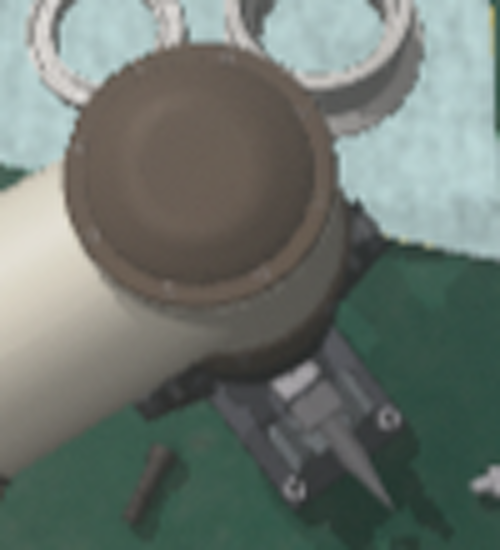

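The bar is turned, with the point at the front (top crop (390, 505)). It now sits about 5 mm further back than seated. I'll shift it 8 mm forward and 1.5 mm sideways, then lower it while checking the force.

Request:
move_arm(targets=[[0.1,0.4,1,0,0,0,255],[0.15,0.8,2.5,0,0,0,255],[0.15,0.8,4.5,0,0,0,255],[0.15,0.8,6.5,0,0,0,255],[0.15,0.8,7.5,0,0,0,255],[0.15,0.8,7.5,0,0,0,255],[0.15,0.8,7.5,0,0,0,255]])

```text
clock: 10.38
position: [495.8, 120.7, 74.9]
ee_rot: [0.893, -0.449, 0.0, -0.001]
contact_force: [0.6, 0.2, -4.8]
gripper_width: 21.1
```

Run:
```python
from h import *
toolshift((500.7,126.2,39.7),306.6)
for n,(u0,u1,v0,v1),f in(("scene",(250,370,150,240),6.6),("top",(250,350,150,250),6)):
    im,d=arm.get_image(n);cv2.imwrite(n+"5.png",im)
    cv2.imwrite(f"pics/e_{n}.png",cv2.resize(im[v0:v1,u0:u1],None,fx=f,fy=f,interpolation=2)[:600])
```

```text
pos [495.8 120.7  74.9] yaw -53.39 tilt z [ 0.001  0.001 -1.   ] F [ 0.6  0.2 -4.8] w 21.1 t 10.38 j [ 0.56  0.37 -0.47  0.   -0.73  1.65]
shift cm [-0.15 -0.72  3.52] rot deg [-0.08 -0.02  0.01]
```

View pics/e_scene.png

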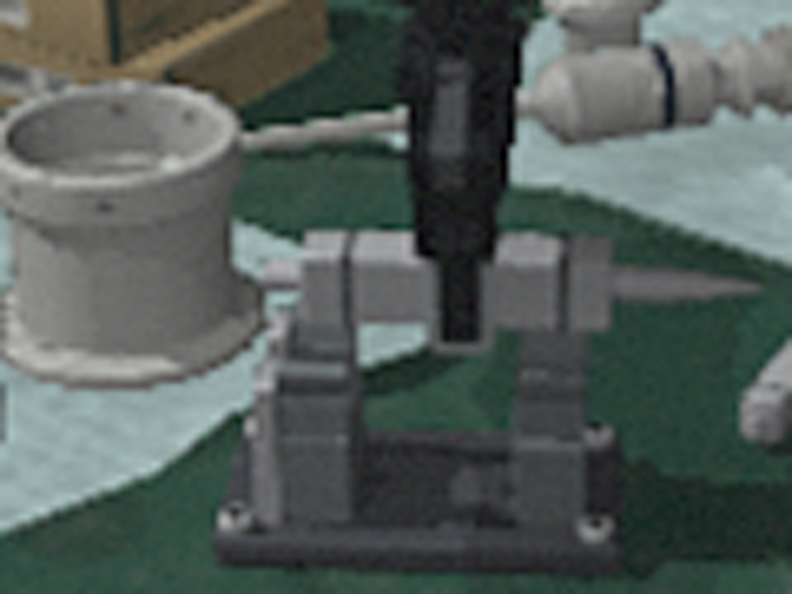

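View pics/e_top.png

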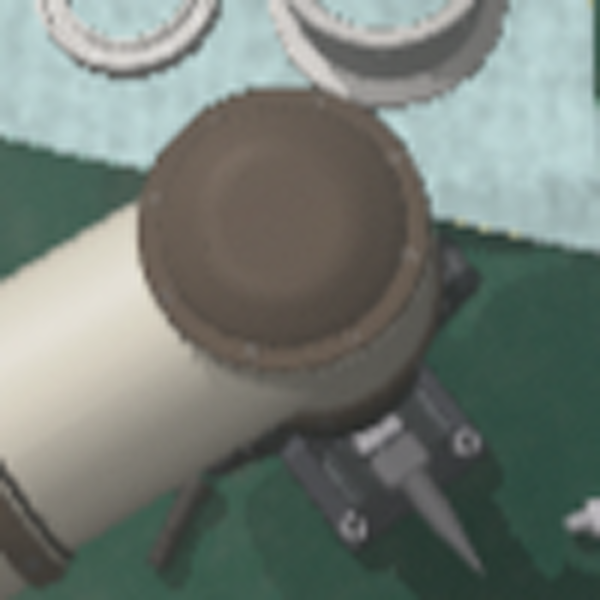

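Request:
move_arm(targets=[[0,0,0.8,0,0,0,255],[0,0,1.6,0,0,0,255],[0,0,2.2,0,0,0,255],[0,0,2.6,0,0,0,255],[0,0,2.6,0,0,0,255]])

```text
clock: 11.1
position: [495.0, 120.3, 47.9]
ee_rot: [0.893, -0.449, -0.0, 0.0]
contact_force: [0.1, -0.2, -4.8]
gripper_width: 21.0
```

Request:
move_arm(targets=[[0,0,0.3,0,0,0,255],[0,0,0.6,0,0,0,255],[0,0,0.8,0,0,0,255],[0,0,0.8,0,0,0,255]])

```text
clock: 11.6
position: [495.1, 120.4, 40.1]
ee_rot: [0.893, -0.449, -0.0, 0.0]
contact_force: [-0.2, -0.2, -3.9]
gripper_width: 21.0
```

Request:
move_arm(targets=[[0,0,0.1,0,0,0,255],[0,-0.2,0.1,0,0,0,255],[0,-0.3,0.1,0,0,0,255],[0,-0.3,0.1,0,0,0,255]])

```text
clock: 12.1
position: [497.0, 121.6, 39.7]
ee_rot: [0.893, -0.449, -0.0, 0.001]
contact_force: [-3.3, -3.3, 4.3]
gripper_width: 21.3
```

Run:
```python
from h import *
toolshift((500.7,126.2,39.7),306.6)
for n,(u0,u1,v0,v1),f in(("scene",(260,370,170,240),7),):
    im,d=arm.get_image(n);cv2.imwrite(n+"6.png",im)
    cv2.imwrite(f"pics/f_{n}.png",cv2.resize(im[v0:v1,u0:u1],None,fx=f,fy=f,interpolation=2)[:600])
```

```text
pos [497.  121.6  39.7] yaw -53.41 tilt z [-0.001 -0.001 -1.   ] F [-3.3 -3.3  4.3] w 21.3 t 12.1 j [ 0.56  0.43 -0.5   0.   -0.64  1.65]
shift cm [-0.14 -0.57 -0.  ] rot deg [ 0.1   0.   -0.01]
```

View pics/f_scene.png

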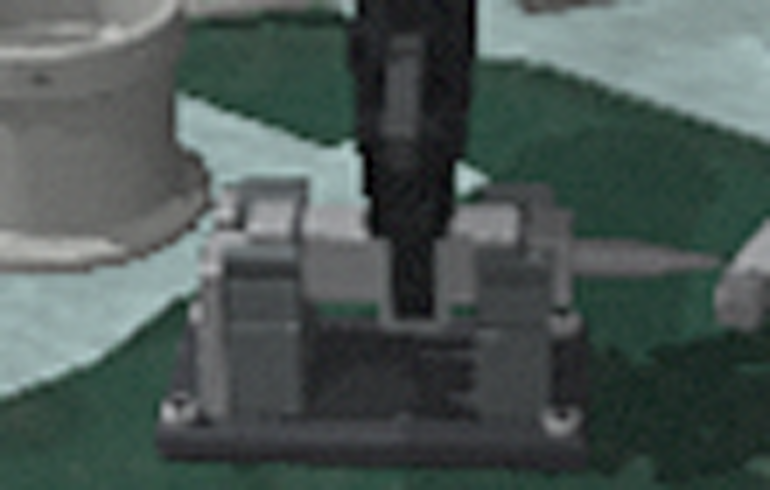

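Request:
move_arm(targets=[[0,-0.1,0,0,0,0,255],[0,-0.2,0,0,0,0,255],[0,-0.2,0,0,0,0,255]])

```text
clock: 12.52
position: [498.7, 122.9, 39.7]
ee_rot: [0.893, -0.449, -0.0, 0.001]
contact_force: [-3.3, -2.4, 4.8]
gripper_width: 21.1
```

Request:
move_arm(targets=[[0,-0.1,0,0,0,0,255],[0,-0.15,0,0,0,0,255],[0,-0.15,0,0,0,0,255]])

```text
clock: 12.9
position: [499.8, 123.7, 39.7]
ee_rot: [0.893, -0.449, -0.0, 0.001]
contact_force: [-3.8, -3.0, 5.2]
gripper_width: 21.2
```

Request:
move_arm(targets=[[0,-0.1,0,0,0,0,255],[0,-0.2,0,0,0,0,255],[0,-0.2,0,0,0,0,255]])

```text
clock: 13.28
position: [501.5, 124.9, 39.7]
ee_rot: [0.893, -0.449, -0.0, 0.001]
contact_force: [-4.7, -3.6, 4.2]
gripper_width: 21.1
```

Run:
```python
from h import *
toolshift((500.7,126.2,39.7),306.6)
for n,(u0,u1,v0,v1),f in(("scene",(260,370,170,240),7),("top",(270,350,180,250),7)):
    im,d=arm.get_image(n);cv2.imwrite(n+"7.png",im)
    cv2.imwrite(f"pics/h_{n}.png",cv2.resize(im[v0:v1,u0:u1],None,fx=f,fy=f,interpolation=2)[:600])
```

```text
pos [501.5 124.9  39.7] yaw -53.41 tilt z [-0.001 -0.001 -1.   ] F [-4.7 -3.6  4.2] w 21.1 t 13.28 j [ 0.56  0.43 -0.49  0.   -0.65  1.65]
shift cm [-0.15 -0.01 -0.  ] rot deg [ 0.09 -0.   -0.01]
```

View pics/h_scene.png

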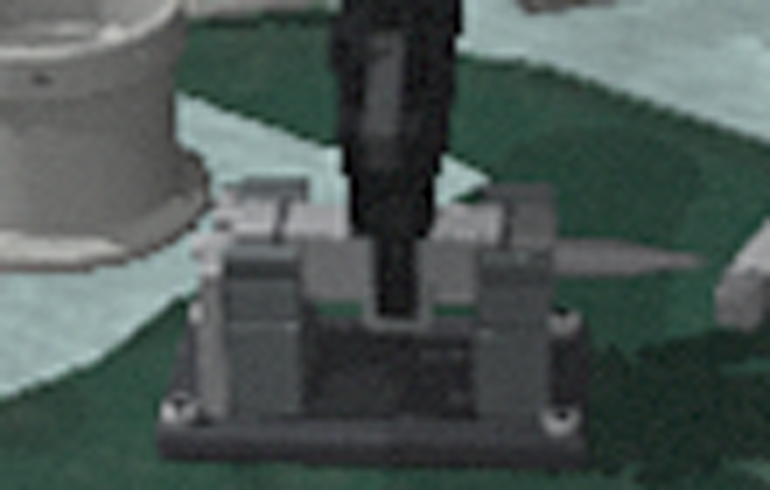

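Request:
move_arm(targets=[[0,-0.1,0,0,0,0,255],[0,-0.1,0,0,0,0,255],[0,-0.1,0,0,0,0,255]])

```text
clock: 13.75
position: [501.9, 125.2, 39.7]
ee_rot: [0.893, -0.449, -0.001, 0.001]
contact_force: [-5.3, -3.8, 5.5]
gripper_width: 21.0
```

Request:
move_arm(targets=[[0,-0.1,0,0,0,0,255],[0,-0.15,0,0,0,0,255],[0,-0.15,0,0,0,0,255]])

```text
clock: 14.12
position: [501.8, 125.2, 39.7]
ee_rot: [0.893, -0.45, -0.001, 0.002]
contact_force: [-7.6, -5.4, 8.9]
gripper_width: 21.2
```

Request:
move_arm(targets=[[0,-0.2,0,0,0,0,255],[0,-0.3,0,0,0,0,255],[0,-0.3,0,0,0,0,255]])

```text
clock: 14.5
position: [501.8, 125.2, 39.7]
ee_rot: [0.893, -0.45, -0.003, 0.005]
contact_force: [-13.5, -9.1, 14.8]
gripper_width: 21.3
```

The bar is hard against the stop: two further pushes gave no motion and the force rose to 16 N. I'll relax the push, open and retract.

Request:
move_arm(targets=[[0,0.25,0,0,0,0,255],[0,0.5,0,0,0,0,255],[0,0.5,0,0,0,0,255]])

```text
clock: 14.88
position: [501.9, 125.3, 39.7]
ee_rot: [0.893, -0.449, -0.0, 0.001]
contact_force: [-5.3, -3.9, 4.8]
gripper_width: 21.5
```

Request:
move_arm(targets=[[0,0,0,0,0,0,190],[0,0,0,0,0,0,170],[0,0,0,0,0,0,120],[0,0,0,0,0,0,80],[0,0,0,0,0,0,80],[0,0,-1,0,0,0,80],[0,0,-3,0,0,0,80],[0,0,-6,0,0,0,80],[0,0,-9,0,0,0,80],[0,0,-12,0,0,0,80],[0,0,-15,0,0,0,80],[0,0,-15,0,0,0,80]])

```text
clock: 16.38
position: [503.9, 126.5, 192.7]
ee_rot: [0.893, -0.449, 0.002, -0.003]
contact_force: [-0.6, 0.2, -0.3]
gripper_width: 58.6
```

Run:
```python
from h import *
toolshift((400.7,-120,180),306.6)
for n,(u0,u1,v0,v1),f in(("scene",(260,370,170,240),7),):
    im,d=arm.get_image(n);cv2.imwrite(n+"8.png",im)
    cv2.imwrite(f"pics/i_{n}.png",cv2.resize(im[v0:v1,u0:u1],None,fx=f,fy=f,interpolation=2)[:600])
```

```text
pos [503.9 126.5 192.7] yaw -53.38 tilt z [ 0.006  0.003 -1.   ] F [-0.6  0.2 -0.3] w 58.6 t 16.38 j [ 0.56  0.24 -0.31  0.   -1.02  1.65]
shift cm [13.63 23.    1.13] rot deg [-0.4  -0.07  0.02]
```

View pics/i_scene.png

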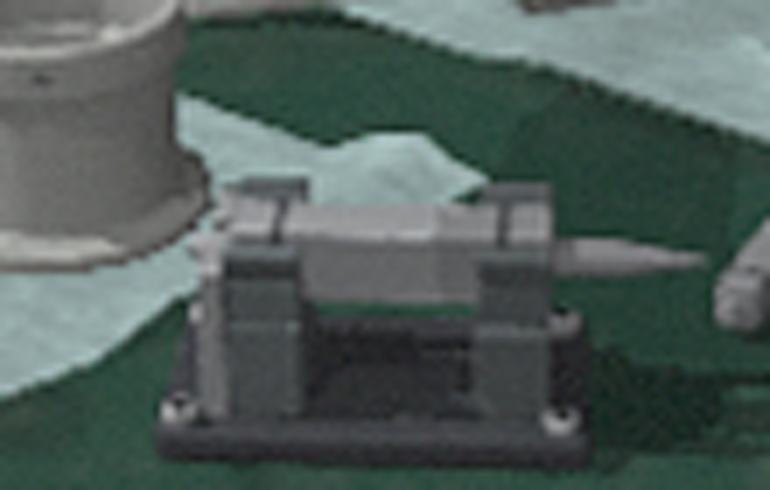

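The bar is down, and its front shoulder is flush with the front saddle's front edge (crop x≈551 for both). I'll move the arm aside to check from the top.

Request:
move_arm(targets=[[3,5,0,0,0,0,80],[6,10,0,0,0,0,80],[9,15,0,0,0,0,80],[12,20,0,0,0,0,80],[13.6,23,0,0,0,0,80],[13.6,23,0,0,0,0,80],[13.6,23,0,0,0,0,80]])

```text
clock: 17.3
position: [398.7, -120.4, 188.9]
ee_rot: [0.893, -0.449, -0.0, 0.0]
contact_force: [0.8, 0.4, -0.6]
gripper_width: 58.4
```

Run:
```python
from h import *
im,d=arm.get_image("top");cv2.imwrite("pics/jfull.png",im)
cv2.imwrite("pics/j_top.png",cv2.resize(im[176:256,265:345],None,fx=7.5,fy=7.5,interpolation=2))
im2,d2=arm.get_image("scene")
for n,I in(("top",im),("scene",im2)):
    print(n,[(t,[(np.round(r["uv"]).tolist(),round(r["score"],2)) for r in arm.tip_of(t,n)]) for t in("stub","point","seat","marking_bar")])
for p,n in((( 501.4,125.5),"top"),((501.4,125.5),"scene")):
    a=np.radians(36.6);x=np.array([np.cos(a),np.sin(a)])
    print(n,proj(n,[[*(np.array(p)-102*x),58],[*(np.array(p)+66*x),58]]).round(1))
toolshift((0,0,0),0)
```

```text
top [('stub', [([290.0, 196.0], 0.58)]), ('point', []), ('seat', [([302.0, 211.0], 0.73)]), ('marking_bar', [([302.0, 212.0], 0.86), ([293.0, 196.0], 0.56)])]
scene [('stub', [([286.0, 203.0], 0.79), ([362.0, 216.0], 0.66), ([332.0, 210.0], 0.52)]), ('point', [([378.0, 198.0], 0.66), ([360.0, 206.0], 0.63), ([314.0, 228.0], 0.39)]), ('seat', [([317.0, 213.0], 0.6), ([344.0, 158.0], 0.43)]), ('marking_bar', [([320.0, 212.0], 0.91), ([369.0, 211.0], 0.59)])]
top [[328.3 244.6]
 [289.8 192.5]]
scene [[362.3 206. ]
 [288.4 203.9]]
pos [ 398.9 -120.3  189.3] yaw -53.37 tilt z [-0.  0. -1.] F [0.2 0.7 0.1] w 58.6 t 17.8 j [ 0.1   0.06 -0.53 -0.   -0.97  2.11]
shift cm [-33.45  24.84  18.93] rot deg [ 0.000e+00  1.000e-02 -5.337e+01]
```

View pics/j_top.png

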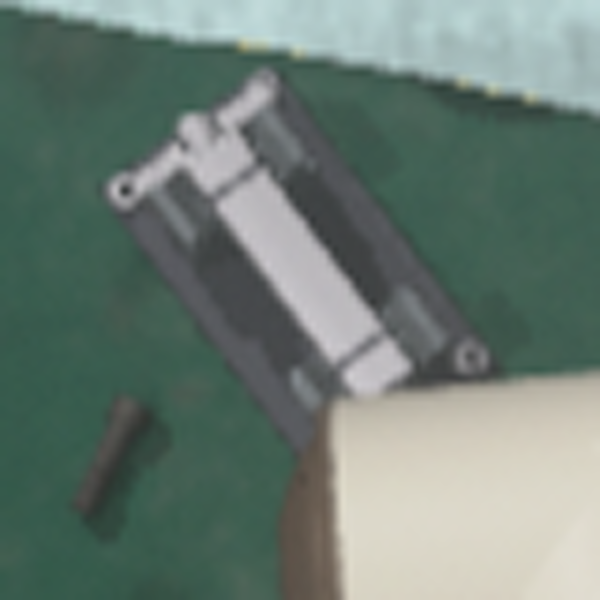

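View pics/jfull.png

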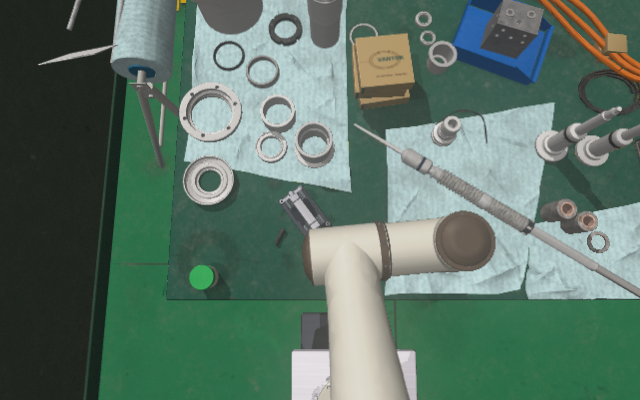

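The top picture shows the stub through the stop slot at crop (197, 130), the shoulder against the plate and the bar in line with the cradle. The bystanders in view have not moved.

```bash
python3 -c "
from bench import arm
print(arm.job_done())"
```

```text
the job is handed in; nothing more can be done
None
```

I gripped the larger bar between the saddles, lifted it about 110 mm, turned it 180° in the air and laid it back with the point out of the front. I then pushed it home, released it and moved the arm clear. The job was handed in at about 17.8 s on the robot's clock, and it reports no verdict.

**Checks that passed:**
- **Back stop:** two further pushes gave no motion while the axial force rose from about 6.5 N to 16 N.
- **Height:** at the stop the tool was at 39.7 mm, the same height as when I first gripped the seated bar.
- **Scene camera:** the front shoulder is flush with the front saddle. The network put the point at (360, 206) and the stub at (286, 203), within about 2.5 px of where a seated bar should appear.
- **Top camera:** the stub lies in the slot, the shoulder is against the plate and the bar is in line with the cradle.
- **Bystanders:** the cap screw and grease pot looked unmoved in the last top picture, and the tool was never near the tool holder.

**Checks that failed or disagreed:**
- **Front end from above:** in the last top picture the arm hid the point and the bar's front end, so the network found no point there. It also hid the hex key, so I did not check that directly; the tool only passed well above that side of the bench.
- **Stub from above:** the network's stub pixel in the top image was about 3.5 px (roughly 9 mm) from prediction. The picture itself and the push against the stop both show the bar home.
- **Camera fits:** the two cameras' fits of the cradle differed by about 5 mm, so I relied on contact forces for the final position.
- **Starting position:** the bar now sits about 3–4 mm further back than at the start, so it was probably not fully home then.

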